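# Start the drying timer of the printing block

## Robot

A 7-joint arm with a two-finger parallel gripper is mounted at the origin on the work surface. World frame = base frame: x ahead of the robot, y to its left, z up, the work surface at z = 0. Lengths are in mm, angles in rad, forces in N, time in s.
With the tool pointing down it reaches from about 425 to 925 mm from the base axis. Payload 6.8 kg.
Tool frame: the origin (TCP) lies at the very end of the fingers, on their centre line; the grasp point (between the pads) lies 19 mm behind it; z points along the fingers, y is the line along which they close (so a half turn about z gives the same grasp; the last joint's range is limited). The gripper opens to 88 mm and grips with 3 to 60 N. Pads are 20 mm wide; open, the fingers measure 115 mm over their backs; the gripper's body (75 mm by 178 mm) begins 61 mm behind the grasp point.
Start: joints at [1.196, 0.477, 0.022, 1.555, -0.011, 1.109, -0.083], TCP at [177.97, -651.133, 222.664] pointing down, gripper open.
Joint ranges: [-2.96, 2.96], [-0.34, 2.1], [-1.41, 1.46], [0.24, 2.44], [-1.37, 4.51], [0.17, 1.92], [-2.96, 2.96]. Speed limits (rad/s): [2.39, 2.39, 3.14, 3.14, 3.14, 3.14, 3.14].

## Interface

Orientations are given as a unit quaternion [w, x, y, z].
In Python, from station import env gives the robot as it stands.
- The arm moves only by the tool carry_out, never from a script. Its argument "series" is a list of rows, each an object of numbers: "dx", "dy", "dz": the shift along the tool's x, y, z in units of 50 mm (1.0 is 50 mm); "turn": the turn about the tool's z in units of 5 degrees (1.0 is 5 degrees); "hand": the opening, from 0 (shut) to 1 (fully open). A call has 1 to 8 rows; each row shifts and turns the commanded pose from where the row before left it, along the tool's axes as they then stand; what a row does not reach is not made up. A row lasts 1/10 s, in which the tool goes at most 50 mm and 8.59 degrees, less where a joint would pass 70% of its speed; a pose out of reach is approached as far as the arm can. A call is refused whole if a number of a shift passes 1 or a number of a turn 1, either way. A call with a gripper value outside its range is refused whole. The fingers move at their own pace and stop on an object; "newtons" is the grip in N (left out, the last holds). Time passes only in rows, so rows that do not move let the fingers close. It gives the time, the measured TCP pose, the force, the opening and the grip force at its end, in the units of the state.
- env.read_state(): the state, without advancing time (a new reading comes with each control period).
- env.grab_frame(name): name is "side" or "top" or "wrist"; returns (picture, depth): 400x640x3 uint8, red, green, blue; 400x640 float32, mm along the optical axis (not along the pixel's ray), 0 where there is no reading.
- env.get_calibration(name): a dict with "intrinsics" (3x3 intrinsics, pixels), "world_from_camera" (4x4, takes a point from camera to world coordinates). Camera axes: x right, y down, z forward; pixel columns grow to the right and rows downward; lengths in mm; the calibration is good to about 2 mm. A picture is of the moment at which its call begins: read the wrist's pose just before it. get_calibration takes no time and is no camera call; for the wrist camera it gives the pose at the moment of the call.
- env.close_job(): hands the job in; it is judged then, once.
Trained networks look in the newest picture that a camera, given by its name, has taken for a name from the list of things; names that differ only in an ending like _2 or _b are one class to them, and where a whole thing is asked for, a point or a joint stands for the part that bears it (a point fixed in the world has none). Each returns a list of dicts, best first, with "confidence" (0 to 1); they miss things now and then, are a little off and sometimes report something else, mostly with a low value. They report only what shows in the picture. A call takes as long as a camera call. They do not tell look-alikes from the thing itself.
- env.recognise(camera, name): "xyz" ([x, y, z] in mm, in world coordinates, good to about 4 mm: the middle of the surface that is visible of it).
The state is a dict: "t": time; "joints": joint angles; "qd": joint speeds; "tau": joint torques, N m; "ee_pos": TCP position; "orientation": TCP orientation; "force": force on the tool from outside, world axes, zero at the start; "ft_torque": the same for the moment, N m; "gripper_width": finger opening in mm; "grip_force": force on a finger pad.
Only numpy, scipy, OpenCV 4.12 (cv2) and the standard library are available. Lean on these libraries where they do the work, as an engineer would, in place of code of your own. Each camera call takes 0.05 s, during which the arm holds its last target. There are 200 camera calls.

## Task

The wooden printing block in one of the three white trays has to dry, so start the timer that stands right in front of that tray, on the robot's side: with the fingertips press its small reset button fully down and let it come up again, then press its large start button fully down (it stays down) and withdraw. Press gently, do not press the start button before the reset or the reset again after the start, and do not press the buttons of the other two timers. Lift nothing, and leave the timers and everything else where they are.

Things in the scene. Friction and masses are not known exactly. Their poses are not given: they have to be found in the camera images.
- block: the wooden printing block: a flat rectangular block 50 x 70 x 22 mm with a carved leaf on top, lying in one of the three trays (any of them); origin at the centre of its underside
- jar: bystander: closed round glass jar, 48 mm wide, 50 mm high, standing in another tray; origin at the centre of its underside
- roller: bystander: small ink roller with a rubber drum and a wooden handle, 100 mm long, up to 28 mm high, lying in the remaining tray; origin under its middle
- timer_left: bench timer on the left (+y) of the three, a loose white box 84 (x) x 140 (y) x 30 mm high, 0.4 kg, on a dark board 4 mm thick; origin at the centre of its underside, x away from the robot towards its tray, y left, z up. On top: display on the far half, two grey round buttons 9 mm proud on the near half: small reset button at x -16, y +32 mm, large start button at x -16, y -32 mm
- reset_left_top (a point): centre of the top face of the small reset button (16 mm across) of timer_left, 39 mm above the timer's underside when up; it moves with the button
- reset_left (a joint): travel of that reset button, 0 up to 0.006 m fully down; a spring (1.2 N at first, 3.6 N when fully down) brings it back up when it is let go
- start_left_top (a point): centre of the top face of the large start button (32 mm across) of timer_left, 39 mm above the timer's underside when up; it moves with the button
- start_left (a joint): travel of that start button, 0 up to 0.006 m fully down; it takes about 2.5 N all the way, stays down where it is left and does not come up again
- tray_left: white open tray on the left (+y) of the three, 100 (x) x 140 (y) x 18 mm high, walls and floor 4 mm, about 115 mm beyond timer_left (centre to centre), the timer that belongs to it; origin at the centre of its underside
- timer_middle: bench timer in the middle, a loose white box 84 (x) x 140 (y) x 30 mm high, 0.4 kg, on a dark board 4 mm thick; origin at the centre of its underside, x away from the robot towards its tray, y left, z up. On top: display on the far half, two grey round buttons 9 mm proud on the near half: small reset button at x -16, y +32 mm, large start button at x -16, y -32 mm
- reset_middle_top (a point): centre of the top face of the small reset button (16 mm across) of timer_middle, 39 mm above the timer's underside when up; it moves with the button
- reset_middle (a joint): travel of that reset button, 0 up to 0.006 m fully down; a spring (1.2 N at first, 3.6 N when fully down) brings it back up when it is let go
- start_middle_top (a point): centre of the top face of the large start button (32 mm across) of timer_middle, 39 mm above the timer's underside when up; it moves with the button
- start_middle (a joint): travel of that start button, 0 up to 0.006 m fully down; it takes about 2.5 N all the way, stays down where it is left and does not come up again
- tray_middle: white open tray in the middle, 100 (x) x 140 (y) x 18 mm high, walls and floor 4 mm, about 115 mm beyond timer_middle (centre to centre), the timer that belongs to it; origin at the centre of its underside
- timer_right: bench timer on the right (-y) of the three, a loose white box 84 (x) x 140 (y) x 30 mm high, 0.4 kg, on a dark board 4 mm thick; origin at the centre of its underside, x away from the robot towards its tray, y left, z up. On top: display on the far half, two grey round buttons 9 mm proud on the near half: small reset button at x -16, y +32 mm, large start button at x -16, y -32 mm
- reset_right_top (a point): centre of the top face of the small reset button (16 mm across) of timer_right, 39 mm above the timer's underside when up; it moves with the button
- reset_right (a joint): travel of that reset button, 0 up to 0.006 m fully down; a spring (1.2 N at first, 3.6 N when fully down) brings it back up when it is let go
- start_right_top (a point): centre of the top face of the large start button (32 mm across) of timer_right, 39 mm above the timer's underside when up; it moves with the button
- start_right (a joint): travel of that start button, 0 up to 0.006 m fully down; it takes about 2.5 N all the way, stays down where it is left and does not come up again
- tray_right: white open tray on the right (-y) of the three, 100 (x) x 140 (y) x 18 mm high, walls and floor 4 mm, about 115 mm beyond timer_right (centre to centre), the timer that belongs to it; origin at the centre of its underside
- pot_a: bystander: small white pot 30 mm wide, 32 mm high, standing on the board in a gap between two timers, on their robot side; origin at the centre of its underside
- pot_b: bystander: small white pot 30 mm wide, 32 mm high, standing on the board in a gap between two timers, on their robot side; origin at the centre of its underside
Not all that is in view belongs to the job. Leave any green look-alike of the tray_left alone.

How it is judged (in metres and radians):
On the way, in this order (a step that is already met when the one before it is completed fails the run):
1. the small reset button of the timer in front of the block's tray is pressed at least 4 mm (((horizontal distance between block and tray_left below 0.06 m and value of joint reset_left above 0.004 m and value of joint start_left below 0.0015 m) or (horizontal distance between block and tray_middle below 0.06 m and value of joint reset_middle above 0.004 m and value of joint start_middle below 0.0015 m) or (horizontal distance between block and tray_right below 0.06 m and value of joint reset_right above 0.004 m and value of joint start_right below 0.0015 m))), for 0.05 s.
2. that reset button is let go and comes up again (((horizontal distance between block and tray_left below 0.06 m and value of joint each of reset_left, start_left below 0.0015 m) or (horizontal distance between block and tray_middle below 0.06 m and value of joint each of reset_middle, start_middle below 0.0015 m) or (horizontal distance between block and tray_right below 0.06 m and value of joint each of reset_right, start_right below 0.0015 m))), for 0.05 s.
3. the large start button of the same timer is pressed at least 4 mm (((horizontal distance between block and tray_left below 0.06 m and value of joint start_left above 0.004 m and value of joint reset_left below 0.0015 m) or (horizontal distance between block and tray_middle below 0.06 m and value of joint start_middle above 0.004 m and value of joint reset_middle below 0.0015 m) or (horizontal distance between block and tray_right below 0.06 m and value of joint start_right above 0.004 m and value of joint reset_right below 0.0015 m))), for 0.05 s.
At the end, for the whole second after the job is handed in: The start button of the timer in front of the block's tray is down by more than 4 mm, all reset buttons and the other start buttons are up (less than 1.5 mm down), and the timers, trays, what lies in them and the other things stand upright within 15 mm of where they were, the timers at rest (((horizontal distance between block and tray_left below 0.06 m and value of joint start_left above 0.004 m) or (horizontal distance between block and tray_middle below 0.06 m and value of joint start_middle above 0.004 m) or (horizontal distance between block and tray_right below 0.06 m and value of joint start_right above 0.004 m)) and value of joint each of reset_left, reset_middle, reset_right below 0.0015 m and (horizontal distance between block and tray_left below 0.06 m or value of joint start_left below 0.0015 m) and (horizontal distance between block and tray_middle below 0.06 m or value of joint start_middle below 0.0015 m) and (horizontal distance between block and tray_right below 0.06 m or value of joint start_right below 0.0015 m) and distance of each of timer_left, timer_middle, timer_right, block, jar, roller, pot_a, pot_b, tray_left, tray_middle, tray_right from where it was at the start of the episode below 0.015 m and angle between each of timer_left, timer_middle, timer_right, block, jar, roller, pot_a, pot_b, tray_left, tray_middle, tray_right's own z axis and vertical below 0.1 rad and linear speed of each of timer_left, timer_middle, timer_right below 0.02 m/s); the robot touches nothing.
It fails at once if a button of another timer is pressed by more than 1.5 mm ((horizontal distance between block and tray_left above 0.06 m and value of joint any of reset_left, start_left above 0.0015 m) or (horizontal distance between block and tray_middle above 0.06 m and value of joint any of reset_middle, start_middle above 0.0015 m) or (horizontal distance between block and tray_right above 0.06 m and value of joint any of reset_right, start_right above 0.0015 m)).
It fails at once if a reset button is pressed while the start button of its timer is down: start before reset, both together, or reset after start (value of joint each of reset_left, start_left above 0.002 m or value of joint each of reset_middle, start_middle above 0.002 m or value of joint each of reset_right, start_right above 0.002 m).
It fails at once if a timer is pressed with more than 30 N (contact force between the arm and timer_left above 30 N or contact force between the arm and timer_middle above 30 N or contact force between the arm and timer_right above 30 N).
It fails at once if a timer is lifted or tipped (height (world z) of any of timer_left, timer_middle, timer_right above 0.014 m or angle between any of timer_left, timer_middle, timer_right's own z axis and vertical above 0.15 rad).
It fails at once if a timer, a tray, the block or a bystander is moved more than 15 mm (distance of any of timer_left, timer_middle, timer_right, block, jar, roller, pot_a, pot_b, tray_left, tray_middle, tray_right from where it was at the start of the episode above 0.015 m).
It also fails if it takes over 40 s, if anything falls off the work surface, if the arm or the gripper's body presses on something with over 40 N, if the wrist force passes 120 N, or if a joint passes its speed limit or range.

## Working session

There is one attempt and no reset: what is moved stays moved. The work goes in short steps, Python scripts to look and compute and a tool call to move; the robot and the scene stay as the last step left them, time stands still between calls to the robot, and variables do not carry over. Pictures are saved under pics/ and viewed, at most 10 in all, crops included, and the job is handed in when it is done.

Besides the shell and the picture viewer there is one more tool, called after "Call:" as name([rows], argument=value, ...), one row to a line, values as JSON. carry_out: Moves the arm, as the interface text tells. Its arguments: {"type":"object","properties":{"series":{"type":"array"},"newtons":{"type":"number"}},"required":["series"]}

```bash
mkdir -p pics
python3 - <<'E'
from station import env
import cv2,numpy as np
s=env.read_state();print(s['t'],s['ee_pos'],s['orientation'],s['force'],s['gripper_width'])
for c in('top','side'):
    p,d=env.grab_frame(c);cv2.imwrite(f'pics/{c}1.png',p[:,:,::-1]);np.save(f'{c}_d.npy',d)
    for n in('block','timer_left','tray_left','reset_left_top','start_left_top') if c=='top' else ('block',):
        for r in env.recognise(c,n):print(c,n,np.round(r['xyz']),round(r['confidence'],2))
k=env.get_calibration('top');print(k)
E
```

```text
0.0 [ 177.76707072 -650.55154212  221.69679639] [-8.74230346e-04  9.91115970e-01  1.32997501e-01 -1.85253087e-04] [-0.00412199  0.09536423 -0.30858479] 87.69922385250752
top block [647. -42.  29.] 0.86
top timer_left [532. 236.  33.] 0.96
top tray_left [243. 310.   4.] 0.72
top tray_left [646. 241.   9.] 0.63
top reset_left_top [518. -83.  44.] 0.6
top start_left_top [519. 208.  46.] 0.44
top start_left_top [ 619. -278.    9.] 0.24
side block [642. -57.  27.] 0.93
{'intrinsics': array([[451.35743829,   0.        , 316.6907474 ],
       [  0.        , 451.35743829, 201.82625824],
       [  0.        ,   0.        ,   1.        ]]), 'world_from_camera': array([[ 2.58197538e-02, -9.94478836e-01,  1.01711285e-01,
         3.60578094e+02],
       [-9.99664335e-01, -2.59029883e-02,  5.02533705e-04,
         2.72957520e+01],
       [ 2.13486710e-03, -1.01690120e-01, -9.94813833e-01,
         1.19701822e+03],
       [ 0.00000000e+00,  0.00000000e+00,  0.00000000e+00,
         1.00000000e+00]])}
```

View pics/top1.png

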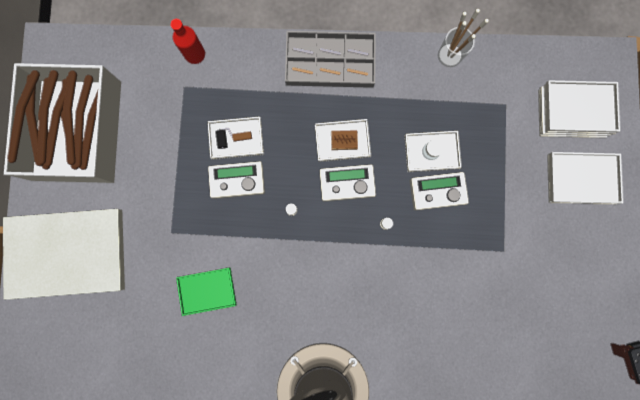

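View pics/side1.png

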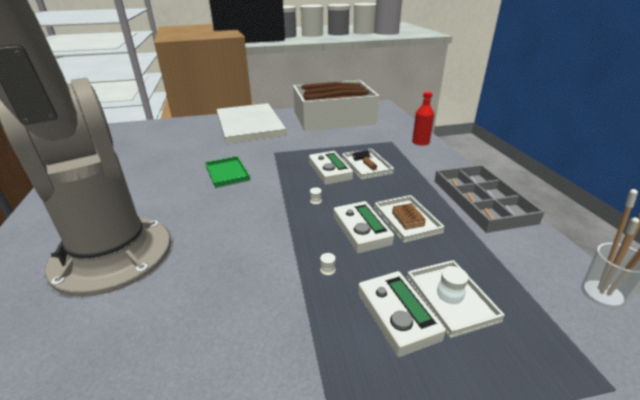

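The three candidates in the top view are the left tray (235,137) with the roller, the middle tray (343,140) with the carved block, and the right tray (432,150) with the jar. The block is in the middle tray, so the timer to use is the middle one at (347,183). Its reset button is near (336,189) and its start button near (360,187). I'll confirm this in an enlarged crop and measure from it.

```bash
cat > h.py <<'E'
from station import env
import cv2,numpy as np
def world(cam,u,v,d=None,z=None):
    k=env.get_calibration(cam);T=k['world_from_camera'];r=np.linalg.inv(k['intrinsics'])@[u,v,1]
    r_w=T[:3,:3]@r
    s=d if d is not None else (z-T[2,3])/r_w[2]
    return T[:3,3]+s*r_w
E
python3 - <<'E'
from h import *
p=cv2.imread('pics/top1.png');d=np.load('top_d.npy')
c=cv2.resize(p[110:220,290:400],None,fx=5,fy=5,interpolation=cv2.INTER_CUBIC);cv2.imwrite('pics/crop1.png',c)
# buttons: grey pixels
g=p.astype(int);sub=g[175:200,320:376];m=((sub.max(2)<165)&(sub.max(2)>85)&(np.ptp(sub,axis=2)<20)).astype(np.uint8)
n,l,st,ce=cv2.connectedComponentsWithStats(m)
for i in range(1,n):
    if st[i,4]>15:
        u,v=ce[i]+[320,175];dd=np.median(d[175:200,320:376][l==i]);print(st[i],u,v,world('top',u,v,d=dd).round(1),world('top',u,v,z=43).round(1))
# timer top box white/green
q=g[160:205,315:382];w=((q.min(2)>180)).astype(np.uint8)
n,l,st,ce=cv2.connectedComponentsWithStats(w)
for i in range(1,n):
    if st[i,4]>200:
        pts=np.argwhere(l==i)[:,::-1].astype(np.float32)+[315,160]
        r=cv2.minAreaRect(pts.astype(np.float32));print(st[i],r,world('top',*r[0],z=34).round(1),[world('top',*b,z=34).round(0)[:2] for b in cv2.boxPoints(r)])
E
```

```text
[31  0 18 19 86] 359.98837209302326 184.61627906976744 [527.  -83.3  36.6] [526.1 -82.7  43. ]
[54  0  2 19 28] 374.67857142857144 182.39285714285714 [ 538.8 -125.6    3.4] [ 532.9 -120.5   43. ]
[ 0  4  2 21 31] 320.3225806451613 190.7741935483871 [512.1  19.    6.1] [507.4  19.3  43. ]
[12 11  8  7 30] 335.5 189.23333333333332 [512.9 -19.9  39.4] [512.4 -19.7  43. ]
[20 20 36  5 77] 361.8961038961039 198.2077922077922 [495.3 -92.    4.2] [490.9 -88.1  43. ]
[  5   5  55  35 948] ((347.10491943359375, 181.89102172851562), (31.2852840423584, 53.06257629394531), 85.10090637207031) [533.7 -49.9  34. ] [array([567.,  23.]), array([ 582., -115.]), array([ 501., -123.]), array([485.,  14.])]
```

View pics/crop1.png

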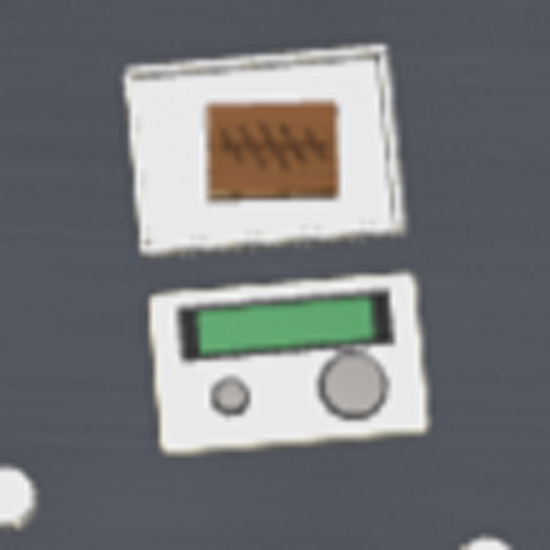

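The crop confirms it: the block is in the middle tray at crop (272,150). Right in front of it is the middle timer, with the small reset button at crop (230,397) and the large start button at crop (353,384). The world targets are about reset (513,-20) and start (521,-83), with tops at z≈43. I'll shut the fingers and move over at height.

Call:
carry_out([
  {"dx": 0.54, "dy": -0.58, "hand": 0},
  {"dx": 0.54, "dy": -0.58, "hand": 0},
  {"dx": 0.54, "dy": -0.58, "hand": 0},
  {"dx": 0.54, "dy": -0.58, "hand": 0},
  {"dx": 0.54, "dy": -0.58, "hand": 0},
  {"dx": 0.54, "dy": -0.58, "hand": 0},
  {"dx": 0.54, "dy": -0.58, "hand": 0},
  {"dx": 0.54, "dy": -0.58, "hand": 0},
], newtons=10)

```text
invalid input at $.series[0]: expected keys dx, dy, dz, turn, hand
```

Call:
carry_out([
  {"dx": 0.54, "dy": -0.58, "hand": 0},
  {"dx": 0.54, "dy": -0.58, "hand": 0},
  {"dx": 0.54, "dy": -0.58, "hand": 0},
  {"dx": 0.54, "dy": -0.58, "hand": 0},
  {"dx": 0.54, "dy": -0.58, "hand": 0},
  {"dx": 0.54, "dy": -0.58, "hand": 0},
  {"dx": 0.54, "dy": -0.58, "hand": 0},
  {"hand": 0},
])

```text
invalid input at $.series[0]: expected keys dx, dy, dz, turn, hand
```

Call:
carry_out([
  {"dx": 0.54, "dy": -0.58, "dz": 0, "turn": 0, "hand": 0},
  {"dx": 0.54, "dy": -0.58, "dz": 0, "turn": 0, "hand": 0},
  {"dx": 0.54, "dy": -0.58, "dz": 0, "turn": 0, "hand": 0},
  {"dx": 0.54, "dy": -0.58, "dz": 0, "turn": 0, "hand": 0},
  {"dx": 0.54, "dy": -0.58, "dz": 0, "turn": 0, "hand": 0},
  {"dx": 0.54, "dy": -0.58, "dz": 0, "turn": 0, "hand": 0},
  {"dx": 0.54, "dy": -0.58, "dz": 0, "turn": 0, "hand": 0},
  {"dx": 0.54, "dy": -0.58, "dz": 0, "turn": 0, "hand": 0},
], newtons=10)

```text
t: 1.2
ee_pos: [325.7, -369.0, 223.0]
orientation: [0.0, 0.991, 0.133, 0.0]
force: [0.3, 0.1, -1.0]
gripper_width: 27.4
grip_force: 0.0
```

Call:
carry_out([
  {"dx": 0.58, "dy": -0.66, "dz": 0, "turn": 0, "hand": 0},
  {"dx": 0.58, "dy": -0.66, "dz": 0, "turn": 0, "hand": 0},
  {"dx": 0.58, "dy": -0.66, "dz": 0, "turn": 0, "hand": 0},
  {"dx": 0.58, "dy": -0.66, "dz": 0, "turn": 0, "hand": 0},
  {"dx": 0.58, "dy": -0.66, "dz": 0, "turn": 0, "hand": 0},
  {"dx": 0.58, "dy": -0.66, "dz": 0, "turn": 0, "hand": 0},
  {"dx": 0.58, "dy": -0.66, "dz": 0, "turn": 0, "hand": 0},
  {"dx": 0, "dy": 0, "dz": 0, "turn": 0, "hand": 0},
])

```text
t: 2.0
ee_pos: [462.6, -88.0, 223.3]
orientation: [-0.001, 0.99, 0.138, 0.001]
force: [0.4, 0.7, -0.2]
gripper_width: 0.3
grip_force: 0.0
```

Run:
```python
from h import *
p,d=env.grab_frame('wrist');cv2.imwrite('pics/w1.png',p[:,:,::-1]);np.save('w1d.npy',d)
s=env.read_state();print(s['t'],s['ee_pos'],s['orientation'],s['gripper_width'],s['force'])
for n in('reset_middle_top','start_middle_top'):
    for r in env.recognise('wrist',n):print(n,r['xyz'],r['confidence'])
np.savez('w1.npz',**env.get_calibration('wrist'))
```

```text
2.05 [461.20021078 -91.22633659 222.96245024] [-2.65025712e-04  9.90722498e-01  1.35899146e-01  5.32627308e-04] 0.3238363425231847 [-1.04209685 -0.36783617 -0.3925967 ]
reset_middle_top [498.3, -261.7, 42.2] 0.45
start_middle_top [524.3, -83.8, 41.7] 0.57
```

View pics/w1.png

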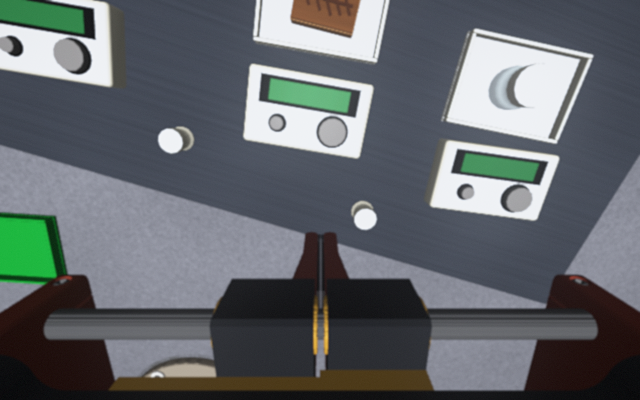

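The wrist picture shows the middle timer with its reset button at (277,122) and its start button at (332,131). The block is in the tray above it, and the pots are at (172,140) and (365,215).

Run:
```python
from h import *
d=np.load('w1d.npy')
for u,v in((277,122.5),(332,131.5)):
    print(world('wrist',u,v,z=43).round(1),world('wrist',u,v,d=float(np.median(d[int(v)-2:int(v)+3,int(u)-2:int(u)+3]))).round(1))
print(env.read_state()['ee_pos'])
```

```text
[511.4 -30.5  43. ] [511.4 -30.5  42.4]
[518.1 -92.7  43. ] [518.1 -92.7  42.6]
[459.79927033 -94.62787831 222.62215107]
```

The arm was still settling when that picture was taken, so I'll re-measure now that it is at rest.

```bash
cat >> h.py <<'E'
def buttons(name):
    for _ in range(4): env.grab_frame('top')
    p,d=env.grab_frame('wrist');cv2.imwrite(f'pics/{name}.png',p[:,:,::-1])
    s=env.read_state();print(s['t'],s['ee_pos'].round(1) if hasattr(s['ee_pos'],'round') else s['ee_pos'],s['orientation'],s['force'])
    g=p.astype(int);m=((g.max(2)<190)&(g.max(2)>105)&(np.ptp(g,axis=2)<14)).astype(np.uint8)
    m=cv2.morphologyEx(m,cv2.MORPH_OPEN,np.ones((3,3),np.uint8))
    n,l,st,ce=cv2.connectedComponentsWithStats(m)
    for i in range(1,n):
        if 60<st[i,4]<3000 and .7<st[i,2]/st[i,3]<1.4:
            u,v=ce[i];dd=float(np.median(d[l==i]));print(st[i],ce[i].round(1),world('wrist',u,v,z=43).round(1),world('wrist',u,v,d=dd).round(1))
E
python3 - <<'E'
from h import *
buttons('w2')
E
```

```text
2.4 [459.7 -95.2 222.7] [ 1.41624423e-04  9.91270043e-01  1.31847175e-01 -6.76944363e-05] [-0.67661198 -0.37142016  0.35602648]
[ 44  35  30  33 735] [58.4 51.6] [522.1 205.7  43. ] [522.1 205.5  43.2]
[262 111  14  16 181] [268.4 118.3] [513.4 -21.   43. ] [513.4 -21.   43.1]
[311 113  31  30 706] [325.8 127.7] [520.2 -85.6  43. ] [520.2 -85.6  43.2]
[457 181  12  13 123] [462.8 186.6] [ 496.8 -261.8   43. ] [ 496.9 -261.7   43.2]
[502 181  26  25 491] [514.7 192.9] [ 505.8 -325.2   43. ] [ 505.9 -325.    43.3]
```

Call:
carry_out([
  {"dx": 0.36, "dy": -0.29, "dz": 0.3, "turn": 0, "hand": 0},
  {"dx": 0.36, "dy": -0.29, "dz": 0.5, "turn": 0, "hand": 0},
  {"dx": 0.36, "dy": -0.29, "dz": 0.5, "turn": 0, "hand": 0},
  {"dx": 0.35, "dy": -0.29, "dz": 0.5, "turn": 0, "hand": 0},
  {"dx": 0, "dy": 0, "dz": 0.6, "turn": 0, "hand": 0},
  {"dx": 0, "dy": 0, "dz": 0.5, "turn": 0, "hand": 0},
  {"dx": 0, "dy": 0, "dz": 0, "turn": 0, "hand": 0},
  {"dx": 0, "dy": 0, "dz": 0, "turn": 0, "hand": 0},
])

```text
t: 3.2
ee_pos: [513.7, -19.8, 77.9]
orientation: [-0.0, 0.991, 0.133, -0.0]
force: [-0.8, -0.3, 0.9]
gripper_width: 0.6
grip_force: 0.0
```

Run:
```python
from h import *
buttons('w3')
```

```text
3.45 [514.7 -19.5  79. ] [2.49215682e-04 9.91150680e-01 1.32736247e-01 1.16454345e-03] [-0.05853426 -0.17730889 -0.17760509]
[312 219  21  16 253] [322.  226.7] [515.3 -20.8  43. ] [515.4 -20.8  43.2]
[ 387  222   43   38 1275] [408.  240.5] [521.3 -84.5  43. ] [521.4 -84.5  43.2]
```

View pics/w3.png

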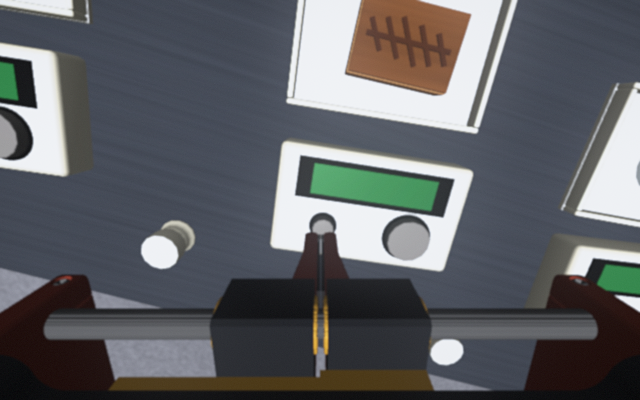

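The closed fingertips, at (320,235), stand right over the middle timer's reset button at (322,227), and the block is in the tray behind it. I'll go down carefully.

Call:
carry_out([
  {"dx": 0, "dy": 0, "dz": 0.2, "turn": 0, "hand": 0},
  {"dx": 0, "dy": 0, "dz": 0.2, "turn": 0, "hand": 0},
  {"dx": 0, "dy": 0, "dz": 0.14, "turn": 0, "hand": 0},
  {"dx": 0, "dy": 0, "dz": 0.06, "turn": 0, "hand": 0},
  {"dx": 0, "dy": 0, "dz": 0.04, "turn": 0, "hand": 0},
  {"dx": 0, "dy": 0, "dz": 0, "turn": 0, "hand": 0},
  {"dx": 0, "dy": 0, "dz": 0, "turn": 0, "hand": 0},
])

```text
t: 4.15
ee_pos: [513.9, -19.2, 45.8]
orientation: [-0.0, 0.991, 0.133, 0.0]
force: [-0.1, 0.3, 0.6]
gripper_width: 0.5
grip_force: 0.0
```

Call:
carry_out([
  {"dx": 0, "dy": 0, "dz": 0.04, "turn": 0, "hand": 0},
  {"dx": 0, "dy": 0, "dz": 0.04, "turn": 0, "hand": 0},
  {"dx": 0, "dy": 0, "dz": 0, "turn": 0, "hand": 0},
])

```text
t: 4.45
ee_pos: [514.2, -19.2, 41.8]
orientation: [0.0, 0.991, 0.133, 0.0]
force: [1.1, -0.8, 2.2]
gripper_width: 0.7
grip_force: 0.9
```

Call:
carry_out([
  {"dx": 0, "dy": 0, "dz": 0.03, "turn": 0, "hand": 0},
  {"dx": 0, "dy": 0, "dz": 0.03, "turn": 0, "hand": 0},
  {"dx": 0, "dy": 0, "dz": 0, "turn": 0, "hand": 0},
])

```text
t: 4.75
ee_pos: [514.1, -19.2, 38.7]
orientation: [0.0, 0.991, 0.133, 0.0]
force: [0.5, 0.1, 2.5]
gripper_width: 0.2
grip_force: 1.5
```

Call:
carry_out([
  {"dx": 0, "dy": 0, "dz": 0.02, "turn": 0, "hand": 0},
  {"dx": 0, "dy": 0, "dz": 0, "turn": 0, "hand": 0},
])

```text
t: 4.95
ee_pos: [514.1, -19.3, 37.8]
orientation: [0.0, 0.991, 0.133, 0.0]
force: [1.3, 0.0, 3.3]
gripper_width: 0.6
grip_force: 1.7
```

Call:
carry_out([
  {"dx": 0, "dy": 0, "dz": 0.02, "turn": 0, "hand": 0},
  {"dx": 0, "dy": 0, "dz": 0, "turn": 0, "hand": 0},
])

```text
t: 5.15
ee_pos: [514.2, -19.3, 37.3]
orientation: [0.0, 0.991, 0.133, 0.0]
force: [-0.9, -0.9, 8.7]
gripper_width: 0.4
grip_force: 4.5
```

Call:
carry_out([
  {"dx": 0, "dy": 0, "dz": 0.01, "turn": 0, "hand": 0},
  {"dx": 0, "dy": 0, "dz": 0, "turn": 0, "hand": 0},
])

```text
t: 5.35
ee_pos: [514.2, -19.2, 37.1]
orientation: [0.0, 0.991, 0.133, 0.0]
force: [-2.2, -0.4, 12.8]
gripper_width: 0.7
grip_force: 6.8
```

The reset button bottomed out at z≈37.2. I'll lift off and move over the start button.

Call:
carry_out([
  {"dx": 0, "dy": 0, "dz": -0.1, "turn": 0, "hand": 0},
  {"dx": 0, "dy": 0, "dz": -0.3, "turn": 0, "hand": 0},
  {"dx": 0, "dy": 0, "dz": -0.3, "turn": 0, "hand": 0},
  {"dx": -0.07, "dy": 0.43, "dz": 0, "turn": 0, "hand": 0},
  {"dx": -0.07, "dy": 0.43, "dz": 0, "turn": 0, "hand": 0},
  {"dx": -0.07, "dy": 0.43, "dz": 0, "turn": 0, "hand": 0},
  {"dx": 0, "dy": 0, "dz": 0, "turn": 0, "hand": 0},
  {"dx": 0, "dy": 0, "dz": 0, "turn": 0, "hand": 0},
])

```text
t: 6.15
ee_pos: [519.9, -84.0, 70.7]
orientation: [-0.0, 0.991, 0.133, -0.001]
force: [-0.3, 0.3, -0.4]
gripper_width: 0.3
grip_force: 0.0
```

Run:
```python
from h import *
buttons('w4')
```

```text
6.4 [520.5 -83.   71.1] [-1.98596390e-04  9.90994260e-01  1.33904186e-01 -7.96595120e-05] [0.27679671 0.68784456 0.47858892]
[221 208  22  20 355] [232.  217.6] [514.3 -21.9  43. ] [514.5 -22.   43.4]
[301 211  46  34 931] [324.7 225.1] [525.9 -84.9  43. ] [526.1 -84.8  43.5]
[ 82 215  27  20 230] [ 96.3 222.7] [485.8  67.8  43. ] [468.8  87.1  14.6]
```

View pics/w4.png

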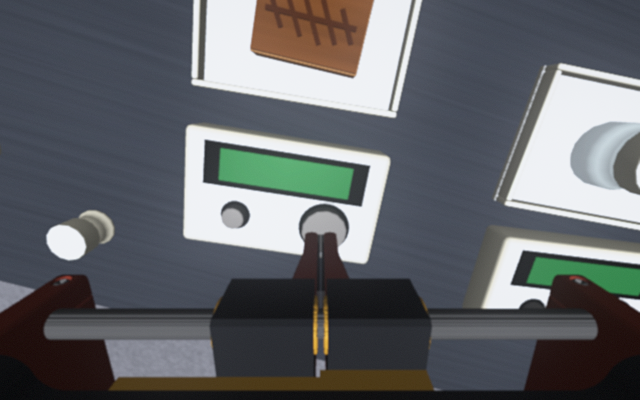

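The reset button at (233,215) is up again, and the fingertips at (320,235) stand over the start button at (324,227). Now I'll press start.

Call:
carry_out([
  {"dx": 0, "dy": 0, "dz": 0.2, "turn": 0, "hand": 0},
  {"dx": 0, "dy": 0, "dz": 0.2, "turn": 0, "hand": 0},
  {"dx": 0, "dy": 0, "dz": 0.1, "turn": 0, "hand": 0},
  {"dx": 0, "dy": 0, "dz": 0.04, "turn": 0, "hand": 0},
  {"dx": 0, "dy": 0, "dz": 0.04, "turn": 0, "hand": 0},
  {"dx": 0, "dy": 0, "dz": 0.03, "turn": 0, "hand": 0},
  {"dx": 0, "dy": 0, "dz": 0.03, "turn": 0, "hand": 0},
  {"dx": 0, "dy": 0, "dz": 0, "turn": 0, "hand": 0},
])

```text
t: 7.2
ee_pos: [520.9, -84.3, 39.2]
orientation: [0.0, 0.991, 0.133, 0.0]
force: [-0.1, -0.6, -0.2]
gripper_width: 0.6
grip_force: 0.0
```

Call:
carry_out([
  {"dx": 0, "dy": 0, "dz": 0.02, "turn": 0, "hand": 0},
  {"dx": 0, "dy": 0, "dz": 0, "turn": 0, "hand": 0},
])

```text
t: 7.4
ee_pos: [521.1, -84.3, 38.3]
orientation: [0.0, 0.991, 0.133, 0.0]
force: [-0.0, -0.3, 0.8]
gripper_width: 0.3
grip_force: 0.3
```

Call:
carry_out([
  {"dx": 0, "dy": 0, "dz": 0.02, "turn": 0, "hand": 0},
  {"dx": 0, "dy": 0, "dz": 0, "turn": 0, "hand": 0},
])

```text
t: 7.6
ee_pos: [521.1, -84.3, 37.4]
orientation: [0.0, 0.991, 0.133, 0.0]
force: [-0.2, 0.2, 2.1]
gripper_width: 0.5
grip_force: 1.5
```

Call:
carry_out([
  {"dx": 0, "dy": 0, "dz": 0.01, "turn": 0, "hand": 0},
  {"dx": 0, "dy": 0, "dz": 0, "turn": 0, "hand": 0},
])

```text
t: 7.8
ee_pos: [521.2, -84.3, 37.3]
orientation: [0.0, 0.991, 0.133, 0.0]
force: [-1.3, -1.1, 7.2]
gripper_width: 0.3
grip_force: 4.2
```

The start button is at its stop. I'll withdraw.

Call:
carry_out([
  {"dx": 0, "dy": 0, "dz": 0.01, "turn": 0, "hand": 0},
  {"dx": 0, "dy": 0, "dz": -0.1, "turn": 0, "hand": 0},
  {"dx": 0, "dy": 0, "dz": -0.4, "turn": 0, "hand": 0},
  {"dx": 0, "dy": 0, "dz": -0.7, "turn": 0, "hand": 0},
  {"dx": 0, "dy": 0, "dz": -0.7, "turn": 0, "hand": 0},
  {"dx": -0.5, "dy": 0, "dz": -0.7, "turn": 0, "hand": 0},
  {"dx": -0.3, "dy": 0, "dz": -0.3, "turn": 0, "hand": 0},
  {"dx": 0, "dy": 0, "dz": 0, "turn": 0, "hand": 0},
])

```text
t: 8.6
ee_pos: [481.8, -95.8, 183.2]
orientation: [0.001, 0.991, 0.132, 0.001]
force: [-0.1, -0.6, -1.0]
gripper_width: 0.4
grip_force: 0.0
```

Run:
```python
from h import *
buttons('w5')
```

```text
8.85 [482.  -94.3 179.9] [-5.08646937e-04  9.91074897e-01  1.33302783e-01 -8.10538697e-04] [-0.5480714   0.30089465 -0.1579555 ]
[  5  51  33  36 901] [21.1 68.2] [522.  205.6  43. ] [522.  205.5  43.2]
[528  77  14  14  91] [533.5  82.7] [ 636.1 -260.7   43. ] [ 633.8 -254.9   52.2]
[250 135  17  16 215] [258.  142.1] [513.4 -21.3  43. ] [513.4 -21.3  43. ]
[307 136  30  31 748] [321.5 150.9] [521.6 -84.8  43. ] [520.8 -85.1  37.1]
[468 211  13  13 139] [474.  216.6] [ 496.9 -262.1   43. ] [ 496.9 -262.    43.1]
[517 211  29  26 584] [531.1 223.7] [ 505.7 -325.3   43. ] [ 505.7 -325.    43.3]
```

View pics/w5.png

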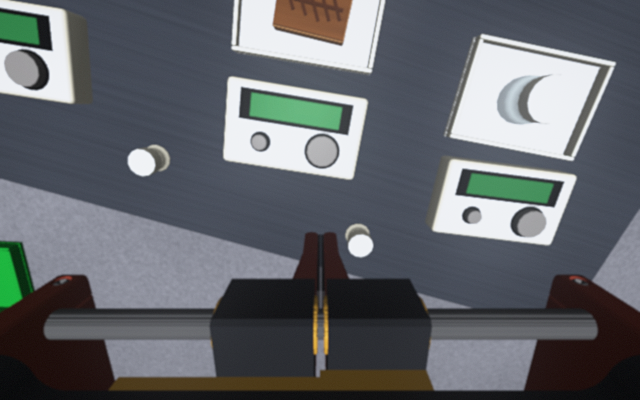

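The start button at (321,151) is down at z 37.1, and the reset button at (258,142) is up at z 43. The timer has not moved and the arm is clear, so I'll hand in.

```bash
python3 -c "
from station import env
print(env.close_job())"
```

```text
the job is handed in; nothing more can be done
None
```

I started the middle timer, the one in front of the block's tray: reset was pressed fully down and came back up, start was pressed fully and stays down (6 mm), the arm is clear, and the job is handed in; the judge returned no result.

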